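# Draw up a dowelled bread board with a one-hand bar clamp

### The job

The two halves of the bread board are only part-way together on their dowels, with the one-hand bar clamp standing slack across them. Slide the clamp's loose jaw up to the board, then squeeze its ratchet trigger again and again until the joint is drawn fully shut and the clamp holds the board firmly by itself, and let go. Stop once it is firm: the trigger wants about 20 N at most, and overtightening bruises the board's edge; do not knock over or push aside the mug, the tin or the other things around.

Things in the scene. Friction and masses are not known exactly. Their poses are not given: they have to be found in the camera images.
- half_a: plain beech half of the bread board, 230 (its x) x 100 (its y) x 22 mm thick, 0.36 kg, lying flat and loose. Origin: centre of its underside. Two fixed 8 mm dowels, 70 mm either side of the middle, stand 30 mm out of its -y face.
- half_b: the other half, same size, weight and axes as half_a and parallel to it, on half_a's -y side; the dowels are part-way in its holes, 8 to 14 mm of the joint still open. Origin: centre of its underside; outer edge at y = -50 mm. It slides on the worktop under about 2 N.
- face_a (a point): middle of half_a's joint face (its -y face), 11 mm above the worktop.
- face_b (a point): middle of half_b's joint face (its +y face), 11 mm above the worktop; the joint is shut when it meets face_a.
- edge_b (a point): middle of half_b's outer edge (its -y face), 11 mm above the worktop. The loose jaw bears on this edge, anywhere within 45 mm of the middle.
- clamp: the clamp's flat steel bar (7 mm thick, 415 mm long, 48 to 66 mm up, along its y over the board) and fixed grey jaw. All loose, 1 kg in all, upright on the jaws' 46 mm wide feet. Origin: on the worktop under the face of the fixed jaw's pad; from there the bar runs to -y, over the board, to the loose jaw. The fixed pad is 5 to 14 mm clear of half_a's outer edge.
- clamp_head (a joint): slide of the loose jaw's head on the bar (m): pads 300 mm apart at 0; grows as the head moves to the clamp's +y, towards the fixed jaw (to 0.125). Pushed that way it runs under 2 to 5 N, clicking (its foot rubs on the worktop); backwards it locks for good. Pushing cannot make the clamp firm, as clamp and board only slide along: the trigger must.
- jaw_face (a point): on the loose head: middle of its pad's face when not pressed, 20 mm above the worktop. Once both pads bear and the joint is shut, each 1 mm more of head travel adds 3.5 N.
- clamp_pad: the loose jaw's soft black rubber pad, 44 x 12 x 34 mm (width, depth, height); sinks 1 mm into its jaw per 7 N. Origin: on the worktop under its face. Firm means it presses on half_b with 20 N at least; more than 60 N, even briefly, bruises the board.
- handle (a point): on the rear (-y) face of the grey pistol grip, which stands straight up from the loose head: 24 mm wide (clamp x), 22 mm deep (clamp y), top 184 mm above the worktop; this point is 150 mm up. The grey housing below it reaches 88 mm up.
- trigger (a point): on the front (+y) face of the black trigger blade (18 mm wide, 11 mm deep, top 174 mm up), 150 mm up, 64 mm in front (+y) of the grip's rear face when free, 36 mm when fully squeezed. Squeeze both together from above at this height: one finger on this face, one on the grip's rear face, closing along the clamp's y.
- clamp_trigger (a joint): trigger angle (rad): 0 free (2 N return spring), 0.21 at its stop; pivot 16 mm above the worktop. A full squeeze closes the jaws about 10 mm slack, 7 loaded; let go, they fall back to the last click (up to 3 mm). Each squeeze at about 20 N goes firmer until it stalls short of the stop (under 0.19), at 35 to 50 N on the pads: firm, stop there. Harder squeezes pass 60 N, and the ratchet keeps it.
- mug_1: green and white mug, 78 x 116 x 101 mm, a bystander behind the work. Origin: centre of its underside.
- tin_1: short food tin, 75 mm across, 58 mm high, a bystander. Origin: centre of its underside.
- tube_1: flat tube lying down, 45 x 146 x 30 mm, a bystander. Origin: centre of its underside.
- wooden_spoon_1: wooden spoon lying down, 310 x 47 x 14 mm, a bystander. Origin: centre of its underside.
- pegs_1: small wooden clothes peg lying down, 15 x 72 x 12 mm, a bystander. Origin: centre of its underside.

How it is judged:
On the way, in this order (a step that is already met when the one before it is completed fails the run):
1. the loose jaw is brought up to the board: its pad within 12 mm of half_b's outer edge (y of jaw_face in the frame of half_b above -0.062 m), for 0.2 s.
2. the trigger is squeezed while the jaw bears on the board with more than 5 N (contact force between clamp_pad and half_b above 5 N and value of joint clamp_trigger above 0.05 rad), for 0.1 s.
At the end, for the whole second after the job is handed in: The clamp stands upright (within 0.1 rad) and at rest across the flat-lying board, let go, with its trigger sprung back (under 0.03 rad), its loose pad pressing on half_b with more than 20 N, and the joint shut: gap under 2 mm and the halves parallel within 0.02 rad (contact force between clamp_pad and half_b above 20 N and y of face_b in the frame of half_a above -0.052 m and angle between the x axis of half_a and the x axis of half_b, either way round below 0.02 rad and value of joint clamp_trigger below 0.03 rad and angle between clamp's own z axis and vertical below 0.1 rad and angle between half_a's own z axis and vertical below 0.05 rad and height (world z) of face_a below 0.02 m and linear speed of clamp below 0.01 m/s); the robot touches nothing.
It fails at once if the clamp is overtightened: more than 60 N between its loose pad and the board (contact force between clamp_pad and half_b above 60 N).
It fails at once if the clamp is tipped by more than 0.35 rad (angle between clamp's own z axis and vertical above 0.35 rad).
It fails at once if a bystander (mug, tin, tube, spoon or peg) is moved by more than 30 mm (distance of any of mug_1, tin_1, tube_1, wooden_spoon_1, pegs_1 from where it was at the start of the episode above 0.03 m).
It also fails if it takes over 64 s, if anything falls off the work surface, if the arm or the gripper's body presses on something with over 40 N, if the wrist force passes 120 N, or if a joint passes its speed limit or range.

### The arm

A 6-joint arm with a two-finger parallel gripper is mounted at the origin on a cart in front of the work surface, level with it; the furniture and walls round the work are solid. World frame = base frame: x ahead of the robot, y to its left, z up, the work surface at z = 0. Lengths are in m, angles in rad, forces in N, time in s.
With the tool pointing down it reaches from about 0.25 to 0.725 m from the base axis. Payload 4 kg.
Tool frame: the origin (TCP) lies midway between the tips of the shut fingers; the grasp point (between the pads) lies 19 mm behind it; z points along the fingers, y is the direction in which the jaws open and shut (so a half turn about z gives the same grasp; the last joint's range is limited). The gripper opens to 85 mm and grips with 20 to 120 N. Pads are 22 mm wide; open, the fingers measure 114 mm over their backs; the gripper's body (76 mm by 85 mm) begins 54 mm behind the grasp point. The pads swing forward as they close: fully open they stand 13 mm farther back than shut.
Start: joints at [-1.18, 0.241, 0.005, 1.335, 0, 1.571], TCP at [0.19, -0.462, 0.231] pointing down, gripper open.
Joint ranges: [-2.72, 2.72], [-1.05, 1.87], [-1.09, 1.28], [-1.99, 2.15], [-1.42, 1.44], [-3.14, 3.14]. Speed limits (rad/s): [2.79, 2.79, 3.14, 3.14, 3.14, 3.14].

### API

Orientations are given as a unit quaternion [x, y, z, w].
In Python, from workcell import get_obs, camera, camera_model, job_done, masks_of gives the robot as it stands.
- The arm moves only by the tool jog_arm, never from a script. Its argument "deltas" is a list that holds one entry, the list of rows, each a list of 7 numbers: the shift along the tool's x, y, z in mm, then the turn, a rotation vector about the tool's x, y, z in degrees, then the finger opening in mm, from 0 to 85.4. A call has 1 to 5 rows; each row shifts and turns the pose as measured when the row begins, along the tool's axes as they then stand; what a row does not reach is not made up. A row lasts 1/10 s, in which the tool goes at most 50 mm and 8.59 degrees, less where a joint would pass 70% of its speed; a pose out of reach is approached as far as the arm can. A call with a gripper value outside its range is refused whole. The fingers move at their own pace and stop on an object; the grip force is fixed at half the most. Time passes only in rows, so rows that do not move let the fingers close. It gives the time, the measured TCP pose, the force and the opening at its end, in the units of the state.
- get_obs(): the state, without advancing time (a new reading comes with each control period).
- camera(name): name is "scene" or "side" or "wrist"; returns the picture (384x512x3 uint8, red, green, blue); there is no depth.
- camera_model(name): a dict with "fovy" (degrees; the focal length in pixels is half the picture's height over the tangent of half this angle, whatever the lens; pixels are square), "cx", "cy" (the principal point, pixels), "pose" (4x4, takes a point from camera to world coordinates); the wrist camera has in their place "T_tool_cam" (4x4, takes a point from camera to tool coordinates, whose origin is the TCP and whose axes are the flange's). Camera axes: x right, y down, z forward; pixel columns grow to the right and rows downward; lengths in m; the calibration is good to about 2 mm. A picture is of the moment at which its call begins: read the wrist's pose just before it. camera_model takes no time and is no camera call.
- job_done(): hands the job in, once; it reports no verdict.
Trained networks look in the newest picture that a camera, given by its name, has taken for a name from the list of things; names that differ only in an ending like _2 or _b are one class to them, and where a whole thing is asked for, a point or a joint stands for the part that bears it (a point fixed in the world has none). Each returns a list of dicts, best first, with "conf" (0 to 1); they miss things now and then, are a little off and sometimes report something else, mostly with a low value. They report only what shows in the picture. A call takes as long as a camera call.
- masks_of(target, camera): "pixels" (384x512 bool, what is visible of it) and "at" ([column, row] in pixels, amid what is visible of it).
The state is a dict: "clock": time; "joint_pos": joint angles; "joint_vel": joint speeds; "tau": joint torques, N m; "eef_pos": TCP position; "tool_rot": TCP orientation; "ft_force": force on the tool from outside, world axes, zero at the start; "ft_torque": the same for the moment, N m; "grip_width": finger opening in m.
Only numpy, scipy, OpenCV 4.12 (cv2) and the standard library are available. Lean on these libraries where they do the work, as an engineer would, in place of code of your own. Each camera call takes 0.05 s, during which the arm holds its last target. There are 200 camera calls.

## Working session

There is one attempt and no reset: what is moved stays moved. The work goes in short steps, Python scripts to look and compute and a tool call to move; the robot and the scene stay as the last step left them, time stands still between calls to the robot, and variables do not carry over. Pictures are saved under pics/ and viewed, about 8 in all and at most 12, crops included, and the job is handed in when it is done.

Besides the shell and the picture viewer there is one more tool, called after "Emit:" as name(argument=value, ...), one argument or row to a line, values as JSON. jog_arm: Moves the arm, as the interface text tells. Its arguments: {"type":"object","properties":{"deltas":{"type":"array"}},"required":["deltas"]}

```bash
mkdir -p pics; ls; python3 - <<'E'
from workcell import *
import cv2,numpy as np
o=get_obs();print({k:np.round(v,3).tolist() for k,v in o.items()})
ims=[camera(n) for n in("scene","side")]
for n,i in zip(("scene","side"),ims):
    cv2.imwrite(f"pics/{n}0.png",i[...,::-1]); m=camera_model(n); print(n,m["fovy"],m["cx"],m["cy"],np.round(m["pose"],3).tolist())
    for t in("clamp_pad","handle","trigger","clamp","half_a","mug_1","tin_1"):
        for r in masks_of(t,n)[:2]: print(n,t,round(r["conf"],2),np.round(r["at"],0),r["pixels"].sum())
cv2.imwrite("pics/both0.png",np.vstack([ims[0],ims[1]])[...,::-1][:,:])
E
```

```text
pics
{'clock': 0.0, 'joint_pos': [-1.18, 0.241, 0.004, 1.335, 0.0, 1.571], 'joint_vel': [-0.0, 0.001, 0.001, -0.0, 0.0, 0.001], 'tau': [-0.001, -37.232, 25.241, 0.017, -0.0, 0.0], 'eef_pos': [0.19, -0.462, 0.23], 'tool_rot': [0.981, 0.194, -0.0, -0.001], 'ft_force': [0.169, 0.102, -0.256], 'ft_torque': [0.032, -0.019, -0.016], 'grip_width': 0.085}
scene 49.38502912979663 248.75014464887846 192.3617935731658 [[-0.896, -0.301, 0.328, 0.079], [-0.445, 0.584, -0.679, 1.053], [0.013, -0.754, -0.657, 1.106], [0.0, 0.0, 0.0, 1.0]]
scene handle 0.6 [280. 184.] 366
scene clamp 0.63 [271. 205.] 971
scene half_a 0.78 [254. 252.] 1546
scene mug_1 0.93 [236. 178.] 588
scene tin_1 0.9 [181. 277.] 618
side 44.683231488310504 257.1828791501319 188.88283032424343 [[-0.801, -0.414, 0.433, -0.005], [-0.599, 0.534, -0.596, 0.834], [0.016, -0.737, -0.676, 0.976], [0.0, 0.0, 0.0, 1.0]]
side handle 0.6 [304. 169.] 802
side handle 0.25 [280. 228.] 2378
side trigger 0.57 [298. 162.] 139
side clamp 0.95 [292. 196.] 1545
side half_a 0.89 [280. 225.] 2337
side half_a 0.68 [257. 251.] 2456
side mug_1 0.49 [280. 225.] 2255
side tin_1 0.9 [151. 273.] 1014
```

```bash
python3 - <<'E'
import cv2,numpy as np
s=cv2.imread("pics/side0.png")
cv2.imwrite("pics/s1.png",cv2.resize(s[120:320,130:396],None,fx=3,fy=3,interpolation=cv2.INTER_CUBIC))
E
```

```text
(no output)
```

View pics/s1.png

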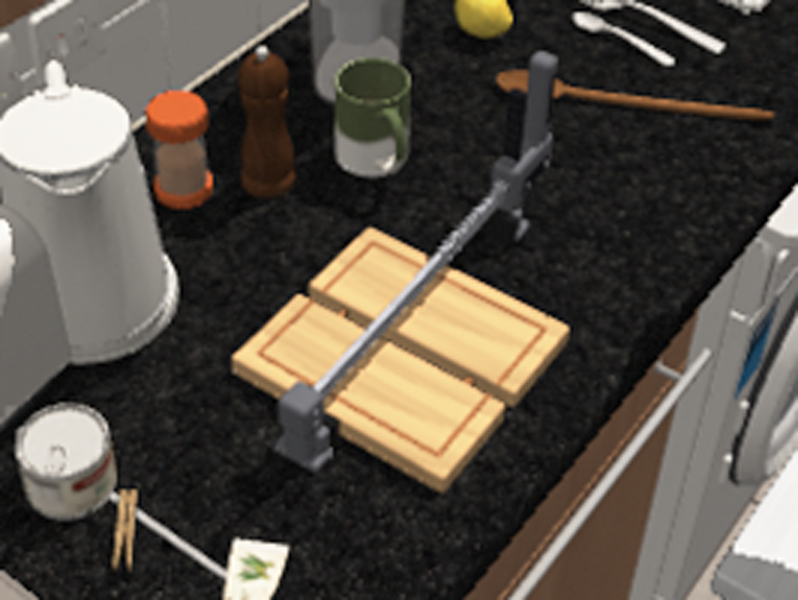

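View pics/scene0.png

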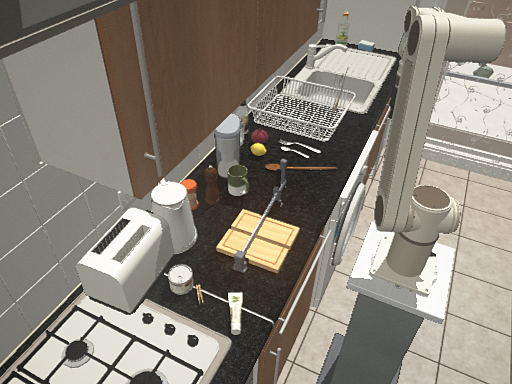

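The side crop shows half_a (near) with corners at about (233,360), (303,297), (503,408) and (440,483), and half_b behind it with corners (310,287), (370,228), (570,330) and (510,395). The grip top is at (543,58), the fixed jaw at (300,400), and the bystanders are clear of the work.

```bash
cat > h.py <<'E'
import numpy as np,cv2
from workcell import *
from scipy.spatial.transform import Rotation as R
def cam(n,obs=None):
    m=camera_model(n); f=192/np.tan(np.radians(m["fovy"])/2)
    if n=="wrist":
        T=np.eye(4);T[:3,:3]=R.from_quat(obs["tool_rot"]).as_matrix();T[:3,3]=obs["eef_pos"];P=T@m["T_tool_cam"]
    else: P=np.array(m["pose"])
    return f,m["cx"],m["cy"],P
def ray(c,u,v,z):
    f,cx,cy,P=c; d=P[:3,:3]@[(u-cx)/f,(v-cy)/f,1]; return P[:3,3]+d*(z-P[2,3])/d[2]
def proj(c,p):
    f,cx,cy,P=c; q=P[:3,:3].T@(np.array(p)-P[:3,3]); return np.array([f*q[0]/q[2]+cx,f*q[1]/q[2]+cy])
E
python3 - <<'E'
from h import *
c=cam("side")
def cr(u,v,z,l): print(l,np.round(ray(c,130+u/3,120+v/3,z),3))
for l,p in dict(a=[(233,358),(303,297),(503,406),(440,483)],b=[(310,285),(370,228),(570,330),(510,393)]).items():
    for q in p: cr(*q,.022,l)
cr(543,56,.184,"griptop")
for q in[(320,385),(430,265),(500,190)]: cr(*q,.066,"bar")
cr(545,140,.066,"barend")
print(np.round(camera_model("wrist")["T_tool_cam"],3).tolist(),camera_model("wrist")["fovy"])
o=get_obs();print(np.round(R.from_quat(o["tool_rot"]).as_matrix(),2).tolist())
E
```

```text
a [0.591 0.236 0.022]
a [0.589 0.138 0.022]
a [0.368 0.134 0.022]
a [0.364 0.234 0.022]
b [0.593 0.122 0.022]
b [0.596 0.025 0.022]
b [0.368 0.021 0.022]
b [0.371 0.118 0.022]
griptop [ 0.507 -0.128  0.184]
bar [0.485 0.241 0.066]
bar [0.495 0.068 0.066]
bar [ 0.501 -0.059  0.066]
barend [ 0.506 -0.15   0.066]
[[-0.001, -0.952, -0.305, 0.077], [1.0, -0.001, 0.0, 0.0], [-0.0, -0.305, 0.952, -0.143], [0.0, 0.0, 0.0, 1.0]] 64.6186754719679
[[0.92, 0.38, 0.0], [0.38, -0.92, -0.0], [-0.0, 0.0, -1.0]]
```

Emit:
jog_arm(
  deltas=[
    [[40, 0, 0, 0, 0, 6.5, 85], [40, 0, 0, 0, 0, 6.5, 85], [40, 0, 0, 0, 0, 6.5, 85], [40, -40, 0, 0, 0, 0, 85], [40, -40, 0, 0, 0, 0, 85]],
  ],
)

```text
clock: 1.3
eef_pos: [0.3751, -0.3603, 0.2309]
tool_rot: [1.0, 0.011, 0.0, 0.002]
ft_force: [-1.1, -0.8, 0.3]
grip_width: 0.085
```

Emit:
jog_arm(
  deltas=[
    [[27, -42, 0, 0, 0, -0.9, 85], [27, -42, 0, 0, 0, -0.8, 85], [27, -42, 0, 0, 0, 0, 85], [27, -42, 0, 0, 0, 0, 85], [20, -40, 0, 0, 0, 0, 85]],
  ],
)

```text
clock: 1.8
eef_pos: [0.497, -0.145, 0.23]
tool_rot: [1.0, 0.026, 0.001, 0.002]
ft_force: [-0.4, 0.1, 0.7]
grip_width: 0.085
```

```bash
python3 - <<'E'
from h import *
jog=get_obs();print(np.round(jog["eef_pos"],4),np.round(jog["joint_vel"],2).max())
o=get_obs();i=camera("wrist");s=camera("side")
cv2.imwrite("pics/w1.png",cv2.resize(np.hstack([i[...,::-1]]),None,fx=1.5,fy=1.5))
np.save("o1.npy",o,allow_pickle=True)
c=cam("wrist",o)
for t in("handle","trigger","clamp_pad"):
    for r in masks_of(t,"wrist")[:2]: print(t,round(r["conf"],2),np.round(r["at"]),r["pixels"].sum())
for p in [(.507,-.128,.184),(.503,-.09,.174),(.497,-.055,.022),(.49,.023,.022)]: print(p,proj(c,p).round())
E
```

```text
[ 0.497 -0.145  0.23 ] 0.9
handle 0.85 [208. 167.] 4918
handle 0.52 [176.  11.] 2361
trigger 0.67 [166. 176.] 1235
clamp_pad 0.6 [174. 137.] 212
(0.507, -0.128, 0.184) [224. 196.]
(0.503, -0.09, 0.174) [170. 194.]
(0.497, -0.055, 0.022) [172. 156.]
(0.49, 0.023, 0.022) [106. 158.]
```

View pics/w1.png

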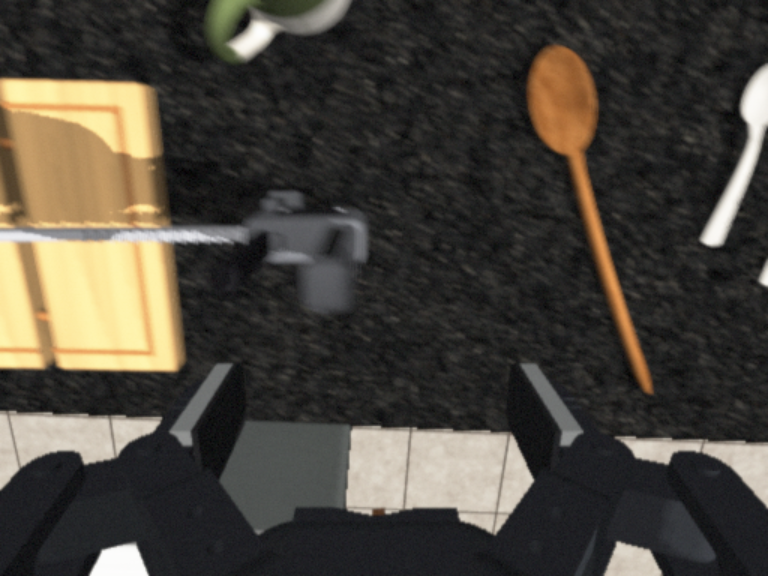

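The wrist view has image up as +x and image left as +y. The grip top is centred at about (328,288) of the enlarged view, and the trigger is the dark shape to its left at about (249,264). The open fingers are near me in x and well clear, and the mug is at the top left.

```bash
python3 - <<'E'
from h import *
o1=np.load("o1.npy",allow_pickle=True).item();c=cam("wrist",o1)
for u,v in[(202,192),(237,192),(219,192),(219,176),(219,207)]: print(ray(c,u,v,.184).round(4))
o=get_obs();i=camera("wrist");c=cam("wrist",o);print(o["eef_pos"].round(4),o["joint_vel"].max().round(3)) if 0 else print(np.round(o["eef_pos"],4),np.round(o["joint_vel"],3))
cv2.imwrite("pics/w2.png",i[...,::-1])
for t in("handle","trigger","clamp_pad"):
    for r in masks_of(t,"wrist")[:1]:
        ys,xs=np.nonzero(r["pixels"]);print(t,round(r["conf"],2),np.round(r["at"]),xs.min(),xs.max(),ys.min(),ys.max())
cv2.imwrite("pics/w2c.png",cv2.resize(i[100:260,100:340,::-1],None,fx=3,fy=3,interpolation=cv2.INTER_CUBIC))
E
```

```text
[ 0.5092 -0.1134  0.184 ]
[ 0.5103 -0.1363  0.184 ]
[ 0.5097 -0.1245  0.184 ]
[ 0.5206 -0.1243  0.184 ]
[ 0.4992 -0.1247  0.184 ]
[ 0.4956 -0.147   0.2299] [-0.036 -0.003 -0.003 -0.002  0.002  0.003]
handle 0.61 [202. 164.] 143 245 127 207
trigger 0.71 [164. 175.] 144 190 151 199
clamp_pad 0.73 [170. 131.] 164 178 128 143
```

View pics/w2c.png

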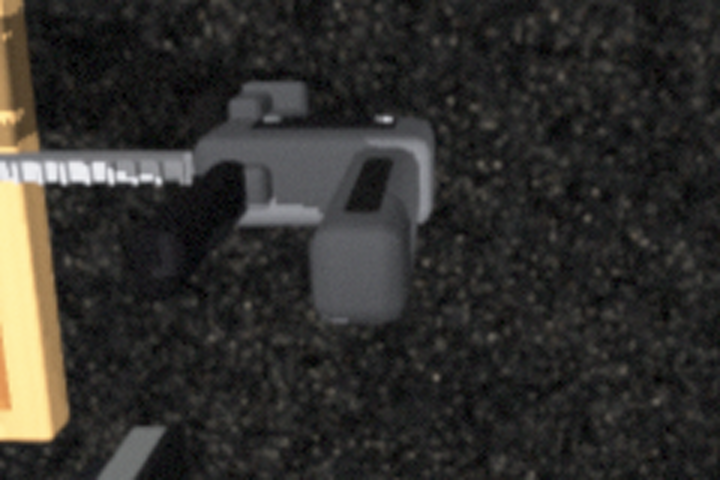

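Emit:
jog_arm(
  deltas=[
    [[7, -21, 0, 0, 0, 0, 85], [7, -21, 0, 0, 0, 0, 85], [0, 0, 0, 0, 0, 0, 85]],
  ],
)

```text
clock: 2.55
eef_pos: [0.5063, -0.1096, 0.23]
tool_rot: [1.0, 0.019, 0.001, 0.003]
ft_force: [-0.8, -1.3, 0.5]
grip_width: 0.0848
```

Emit:
jog_arm(
  deltas=[
    [[2, -6, 15, 0, 0, -0.8, 85], [0, 0, 20, 0, 0, 0, 85], [0, 0, 20, 0, 0, 0, 85], [0, 0, 20, 0, 0, 0, 85], [0, 0, 0, 0, 0, 0, 85]],
  ],
)

```text
clock: 3.05
eef_pos: [0.5076, -0.1111, 0.1543]
tool_rot: [1.0, 0.022, 0.003, 0.004]
ft_force: [-0.6, -0.3, 0.2]
grip_width: 0.085
```

Emit:
jog_arm(
  deltas=[
    [[1, -10, 0, -0.3, 0, -0.5, 85], [0, 0, 14, 0, 0, 0, 85], [0, 0, 13, 0, 0, 0, 85], [0, 0, 0, 0, 0, 0, 85]],
  ],
)

```text
clock: 3.45
eef_pos: [0.5102, -0.1031, 0.131]
tool_rot: [1.0, 0.024, 0.006, 0.008]
ft_force: [-0.8, -0.8, 0.3]
grip_width: 0.0849
```

Emit:
jog_arm(
  deltas=[
    [[-1, -6, 2, 0.9, -0.7, -0.3, 85], [0, -14, 0, 0, 0, 0, 85], [0, -14, 0, 0, 0, 0, 85], [0, -14, 0, 0, 0, 0, 85], [0, 0, 0, 0, 0, 0, 85]],
  ],
)

```text
clock: 3.95
eef_pos: [0.5083, -0.0528, 0.1324]
tool_rot: [1.0, 0.027, 0.001, 0.001]
ft_force: [0.7, -0.6, -0.7]
grip_width: 0.0848
```

```bash
python3 - <<'E'
from h import *
o=get_obs();i=camera("wrist");c=cam("wrist",o);print(np.round(o["eef_pos"],4))
s=camera("side")
cv2.imwrite("pics/m3.png",np.vstack([cv2.resize(i[:,:,::-1],(480,360))[:280],cv2.resize(s[120:270,200:380,::-1],(480,320),interpolation=cv2.INTER_CUBIC)[:,:480]]))
for t in("handle","trigger","clamp_pad","half_b"):
  for cn in("wrist","side"):
    for r in masks_of(t,cn)[:2]:
        ys,xs=np.nonzero(r["pixels"]);print(cn,t,round(r["conf"],2),np.round(r["at"]),xs.min(),xs.max(),ys.min(),ys.max())
E
```

```text
[ 0.5083 -0.0528  0.1324]
wrist handle 0.91 [284. 242.] 196 361 158 340
side handle 0.93 [299. 175.] 282 308 144 208
wrist trigger 0.73 [218. 260.] 197 242 199 318
side trigger 0.46 [294. 172.] 289 297 157 190
wrist clamp_pad 0.79 [207. 176.] 198 215 160 194
side clamp_pad 0.67 [291. 201.] 283 295 197 208
side clamp_pad 0.45 [255. 157.] 242 265 140 177
wrist half_b 0.92 [106. 156.] 31 176 61 309
wrist half_b 0.75 [ 23. 215.] 0 68 61 306
side half_b 0.96 [280. 225.] 234 318 197 253
side half_b 0.83 [256. 249.] 208 297 218 282
```

View pics/m3.png

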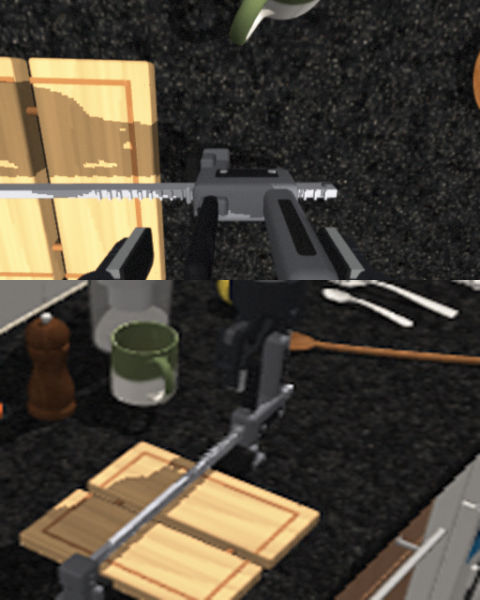

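The head has slid along the bar, which now sticks out behind it. The pad face is at wrist px ~198 and the board edge at ~167, so about 28 mm remain, and everything is upright.

Emit:
jog_arm(
  deltas=[
    [[0, -11, 0, 0, 0, 0, 85], [0, -10, 0, 0, 0, 0, 85], [0, -8, 0, 0, 0, 0, 85], [0, 0, 0, 0, 0, 0, 85], [0, 0, 0, 0, 0, 0, 85]],
  ],
)

```text
clock: 4.95
eef_pos: [0.5069, -0.0267, 0.1318]
tool_rot: [1.0, 0.024, 0.001, 0.005]
ft_force: [0.7, -2.9, -0.0]
grip_width: 0.0849
```

```bash
cat > m.py <<'E'
from h import *
def meas():
    o=get_obs();i=camera("wrist");c=cam("wrist",o);print(np.round(o["eef_pos"],4),"ft",np.round(o["ft_force"],1),"gw",round(o["grip_width"],4))
    s=camera("side")
    for t,cn in(("clamp_pad","wrist"),("half_b","wrist"),("trigger","wrist"),("handle","wrist"),("half_b","side")):
        for r in masks_of(t,cn)[:2]:
            ys,xs=np.nonzero(r["pixels"]);print(cn,t,round(r["conf"],2),np.round(r["at"]),xs.min(),xs.max(),ys.min(),ys.max())
            if t=="clamp_pad": print("  pad face",ray(c,xs.min(),r["at"][1],.03).round(4))
            if t=="half_b" and cn=="wrist":
                row=ys.min()+25; x=xs[ys==row]
                print("  edges at row",row,ray(c,x.min(),row,.022).round(4),ray(c,x.max(),row,.022).round(4))
    return i,s,o,c
E
python3 - <<'E'
from m import *
i,s,o,c=meas()
cv2.imwrite("pics/w4.png",cv2.resize(i[60:320,0:340,::-1],None,fx=2,fy=2,interpolation=cv2.INTER_CUBIC))
E
```

```text
[ 0.5069 -0.0267  0.1318] ft [ 0.7 -2.9 -0. ] gw 0.0849
wrist clamp_pad 0.68 [208. 176.] 197 214 160 194
  pad face [0.5141 0.0168 0.03  ]
wrist clamp_pad 0.67 [215. 262.] 196 243 201 318
  pad face [0.4316 0.0182 0.03  ]
wrist half_b 0.9 [138. 156.] 62 200 62 309
  edges at row 87 [0.5799 0.122  0.022 ] [0.5847 0.02   0.022 ]
wrist half_b 0.65 [ 36. 187.] 0 92 61 307
  edges at row 86 [0.5782 0.1718 0.022 ] [0.5805 0.1251 0.022 ]
wrist trigger 0.59 [215. 264.] 195 242 200 320
wrist handle 0.89 [287. 241.] 196 363 158 341
side half_b 0.9 [277. 225.] 234 318 197 253
side half_b 0.79 [256. 249.] 208 298 218 282
```

View pics/w4.png

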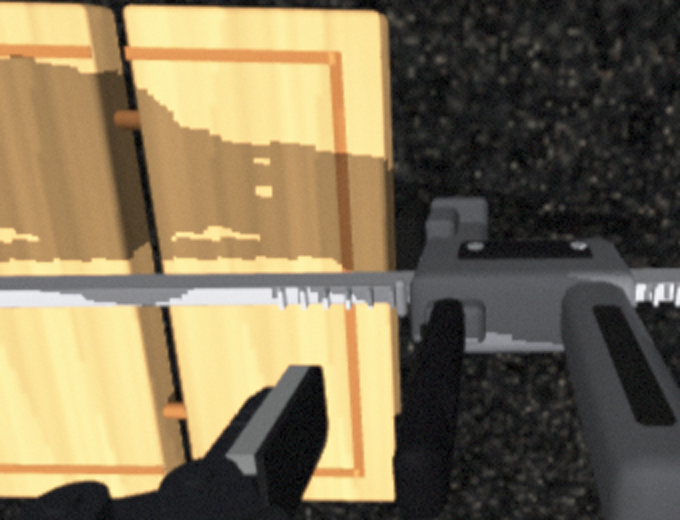

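The pad stands about 3 mm off half_b's edge, at image x≈400, and the joint still shows a dark gap with both dowels visible. Next I close the fingers onto the grip and trigger.

Emit:
jog_arm(
  deltas=[
    [[0, 4, 2, -0.6, 0, 0, 75], [0, 4, 2, 0, 0, 0, 68], [0, 1, 0, 0, 0, 0, 66], [0, 0, 0, 0, 0, 0, 66]],
  ],
)

```text
clock: 5.7
eef_pos: [0.5082, -0.0365, 0.1283]
tool_rot: [1.0, 0.023, 0.002, 0.009]
ft_force: [-0.1, 0.2, 2.1]
grip_width: 0.0666
```

Emit:
jog_arm(
  deltas=[
    [[0, 0, 0, 1.0, 0, -0.3, 58], [0, 1, 0, 0, 0, 0, 50], [0, 1, 0, 0, 0, 0, 44], [0, 0, 0, 0, 0, 0, 38], [0, 0, 0, 0, 0, 0, 38]],
  ],
)

```text
clock: 6.2
eef_pos: [0.5099, -0.0406, 0.131]
tool_rot: [1.0, 0.025, 0.004, 0.002]
ft_force: [-1.1, -1.9, 2.7]
grip_width: 0.0387
```

Emit:
jog_arm(
  deltas=[
    [[-1, -4, 2, 0, -0.4, 0, 52], [0, -4, 0, 0, 0, 0, 62], [0, -4, 0, 0, 0, 0, 72], [0, 0, 0, 0, 0, 0, 72], [0, 0, 0, 0, 0, 0, 72]],
  ],
)

```text
clock: 6.7
eef_pos: [0.5072, -0.0256, 0.127]
tool_rot: [1.0, 0.026, -0.001, 0.0]
ft_force: [-0.2, -1.9, 1.5]
grip_width: 0.0723
```

```bash
python3 - <<'E'
from m import *
i,s,o,c=meas()
cv2.imwrite("pics/w5.png",cv2.resize(i[60:320,0:340,::-1],None,fx=2,fy=2,interpolation=cv2.INTER_CUBIC))
E
```

```text
[ 0.5072 -0.0256  0.127 ] ft [-0.2 -1.9  1.5] gw 0.0723
wrist clamp_pad 0.89 [197. 176.] 188 207 160 195
  pad face [0.5146 0.0254 0.03  ]
wrist clamp_pad 0.58 [197. 266.] 174 232 202 327
  pad face [0.4288 0.0389 0.03  ]
wrist half_b 0.93 [ 35. 186.] 0 92 58 308
  edges at row 83 [0.5793 0.1709 0.022 ] [0.5816 0.1278 0.022 ]
wrist half_b 0.81 [126. 145.] 55 195 61 310
  edges at row 86 [0.5794 0.1282 0.022 ] [0.5848 0.0246 0.022 ]
wrist trigger 0.36 [266. 236.] 174 344 157 350
wrist handle 0.62 [267. 240.] 174 343 158 349
side half_b 0.9 [279. 226.] 233 318 197 254
side half_b 0.62 [258. 247.] 208 297 219 282
```

View pics/w5.png

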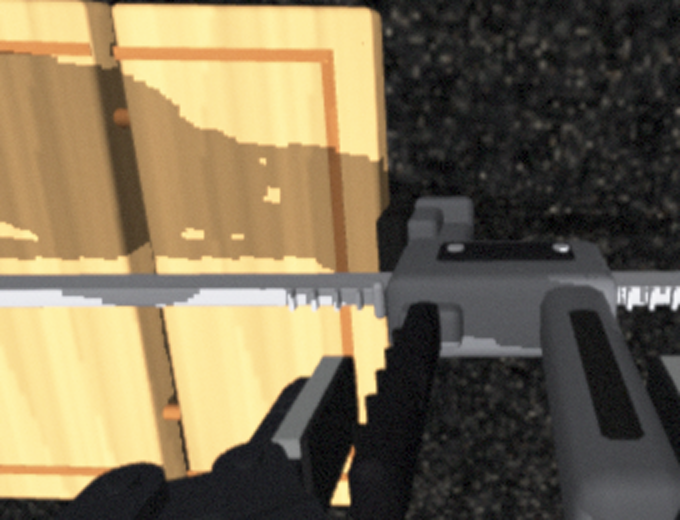

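half_b has moved in about 4 mm and the pad bears on it. The joint is narrower but still open, so I squeeze again.

Emit:
jog_arm(
  deltas=[
    [[0, 0, 0, 0, 0, 0, 60], [0, 1, 0, 0, 0, 0, 52], [0, 1, 0, 0, 0, 0, 44], [0, 0, 0, 0, 0, 0, 38], [0, 0, 0, 0, 0, 0, 38]],
  ],
)

```text
clock: 7.55
eef_pos: [0.5098, -0.0319, 0.1311]
tool_rot: [1.0, 0.025, 0.003, 0.004]
ft_force: [0.4, -2.4, 2.2]
grip_width: 0.0383
```

Emit:
jog_arm(
  deltas=[
    [[0, -4, 0, 0, 0, 0, 52], [0, -4, 0, 0, 0, 0, 62], [0, -4, 0, 0, 0, 0, 72], [0, 0, 0, 0, 0, 0, 72], [0, 0, 0, 0, 0, 0, 72]],
  ],
)

```text
clock: 8.05
eef_pos: [0.5074, -0.016, 0.1286]
tool_rot: [1.0, 0.026, 0.0, 0.002]
ft_force: [0.9, -1.1, 1.0]
grip_width: 0.0723
```

```bash
python3 - <<'E'
from m import *
i,s,o,c=meas()
cv2.imwrite("pics/w6.png",cv2.resize(i[60:320,0:340,::-1],None,fx=2,fy=2,interpolation=cv2.INTER_CUBIC))
cv2.imwrite("pics/s6.png",cv2.resize(s[120:320,130:396,::-1],None,fx=3,fy=3,interpolation=cv2.INTER_CUBIC))
E
```

```text
[ 0.5074 -0.016   0.1286] ft [ 0.9 -1.1  1. ] gw 0.0723
wrist clamp_pad 0.86 [199. 176.] 190 206 160 194
  pad face [0.515  0.0333 0.03  ]
wrist half_b 0.93 [ 36. 188.] 0 96 60 309
  edges at row 85 [0.5786 0.1815 0.022 ] [0.5809 0.1374 0.022 ]
wrist half_b 0.79 [129. 148.] 56 195 62 310
  edges at row 87 [0.5794 0.1368 0.022 ] [0.5847 0.0342 0.022 ]
wrist trigger 0.94 [199. 265.] 178 232 199 322
wrist trigger 0.16 [198. 174.] 189 207 159 194
wrist handle 0.81 [274. 241.] 178 345 158 344
side half_b 0.79 [280. 225.] 231 317 198 256
side half_b 0.56 [256. 247.] 208 297 219 282
```

```bash
python3 - <<'E'
import cv2,numpy as np
a=cv2.imread("pics/w6.png");b=cv2.imread("pics/s6.png")
b=b[150:490,200:600]; b=cv2.resize(b,(400,340)); a=cv2.resize(a,None,fx=.588,fy=.588)[:306]
o=np.zeros((340,800,3),np.uint8);o[:306,:400]=a[:,:400];o[:,400:]=b;cv2.imwrite("pics/c6.png",o)
E
```

```text
(no output)
```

View pics/c6.png

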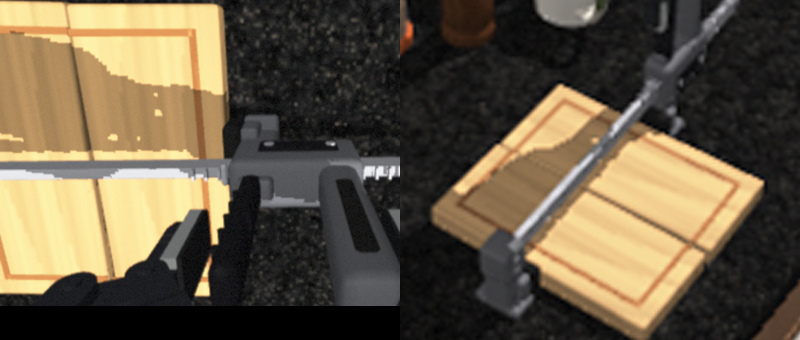

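The joint is nearly closed, with a thin line left at the near end. The fixed jaw is still slightly clear of half_a. One more full squeeze adds at most about 35 N, so it is safe.

Emit:
jog_arm(
  deltas=[
    [[0, 0, 0, 0.2, 0, 0, 60], [0, 1, 0, 0, 0, 0, 52], [0, 1, 0, 0, 0, 0, 44], [0, 0, 0, 0, 0, 0, 38], [0, 0, 0, 0, 0, 0, 38]],
  ],
)

```text
clock: 8.9
eef_pos: [0.5102, -0.0252, 0.1332]
tool_rot: [1.0, 0.023, 0.004, 0.006]
ft_force: [-0.1, -1.1, -0.0]
grip_width: 0.0387
```

Emit:
jog_arm(
  deltas=[
    [[0, -4, 0, 0, 0, 0, 52], [0, -4, 0, 0, 0, 0, 62], [0, -4, 0, 0, 0, 0, 72], [0, 0, 0, 0, 0, 0, 72], [0, 0, 0, 0, 0, 0, 72]],
  ],
)

```text
clock: 9.4
eef_pos: [0.5086, -0.0097, 0.1313]
tool_rot: [1.0, 0.024, 0.003, 0.004]
ft_force: [0.2, -2.0, -0.0]
grip_width: 0.0721
```

```bash
python3 - <<'E'
from m import *
i,s,o,c=meas()
a=cv2.resize(i[60:320,0:340,::-1],(400,306),interpolation=cv2.INTER_CUBIC);b=cv2.resize(s[120:320,130:396,::-1],None,fx=3,fy=3,interpolation=cv2.INTER_CUBIC)[150:490,200:600]
q=np.zeros((340,800,3),np.uint8);q[:306,:400]=a;q[:,400:]=b;cv2.imwrite("pics/c7.png",q)
E
```

```text
[ 0.5086 -0.0097  0.1313] ft [ 0.2 -2.  -0. ] gw 0.0721
wrist clamp_pad 0.74 [199. 176.] 190 206 160 193
  pad face [0.5155 0.0397 0.03  ]
wrist half_b 0.79 [ 34. 189.] 0 99 64 312
  edges at row 89 [0.578  0.1894 0.022 ] [0.5801 0.144  0.022 ]
wrist half_b 0.72 [274. 238.] 180 345 157 338
  edges at row 182 [0.5083 0.0403 0.022 ] [ 0.5125 -0.0524  0.022 ]
wrist trigger 0.57 [201. 259.] 179 233 199 318
wrist handle 0.66 [275. 240.] 180 345 157 338
side half_b 0.82 [258. 248.] 207 297 220 283
side half_b 0.73 [168. 289.] 170 174 284 302
```

View pics/c7.png

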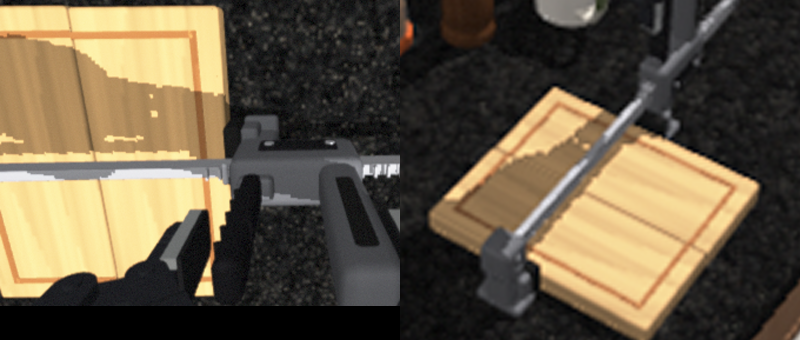

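The joint now looks fully shut, the board is square, and the fixed jaw is close to half_a's edge. I'll make the next squeeze in stages and watch the finger lag and the pad sink.

Emit:
jog_arm(
  deltas=[
    [[0, 0, 1, 0.5, -0.3, 0, 60], [0, 1, 0, 0, 0, 0, 54], [0, 0, 0, 0, 0, 0, 50], [0, 0, 0, 0, 0, 0, 48], [0, 0, 0, 0, 0, 0, 48]],
  ],
)

```text
clock: 10.25
eef_pos: [0.5105, -0.0164, 0.1338]
tool_rot: [1.0, 0.022, 0.003, 0.004]
ft_force: [-0.1, -1.2, 1.3]
grip_width: 0.0483
```

```bash
python3 - <<'E'
from m import *
i,s,o,c=meas(); np.savez("d8.npz",i=i,s=s)
E
```

```text
[ 0.5105 -0.0164  0.1338] ft [-0.1 -1.2  1.3] gw 0.0483
wrist clamp_pad 0.69 [187. 172.] 179 196 160 192
  pad face [0.5204 0.0424 0.03  ]
wrist clamp_pad 0.66 [258. 235.] 178 313 158 334
  pad face [0.4621 0.0449 0.03  ]
wrist half_b 0.88 [ 33. 215.] 0 89 67 312
  edges at row 92 [0.5783 0.1846 0.022 ] [0.5799 0.1466 0.022 ]
wrist half_b 0.86 [123. 152.] 47 186 66 288
  edges at row 91 [0.5807 0.1457 0.022 ] [0.5852 0.0424 0.022 ]
wrist trigger 0.64 [216. 260.] 200 230 207 312
wrist handle 0.62 [257. 237.] 177 313 158 336
side half_b 0.65 [278. 226.] 229 315 200 256
```

Emit:
jog_arm(
  deltas=[
    [[0, 0, 1, 0.3, 0, 0, 44], [0, 0, 0, 0, 0, 0, 40], [0, 0, 0, 0, 0, 0, 38], [0, 0, 0, 0, 0, 0, 38]],
  ],
)

```text
clock: 11.0
eef_pos: [0.5113, -0.0182, 0.1344]
tool_rot: [1.0, 0.022, 0.004, 0.004]
ft_force: [-0.3, -3.6, 1.5]
grip_width: 0.0384
```

```bash
python3 - <<'E'
from m import *
i,s,o,c=meas(); np.savez("d9.npz",i=i,s=s)
E
```

```text
[ 0.5113 -0.0182  0.1344] ft [-0.3 -3.6  1.5] gw 0.0384
wrist clamp_pad 0.57 [226. 259.] 202 245 206 308
  pad face [0.4396 0.022  0.03  ]
wrist clamp_pad 0.52 [185. 175.] 176 193 161 189
  pad face [0.5188 0.0435 0.03  ]
wrist half_b 0.97 [121. 153.] 45 189 67 297
  edges at row 92 [0.5809 0.1471 0.022 ] [0.5854 0.0433 0.022 ]
wrist half_b 0.95 [ 31. 220.] 0 89 68 312
  edges at row 93 [0.5786 0.1838 0.022 ] [0.5801 0.148  0.022 ]
wrist handle 0.93 [247. 236.] 172 300 158 334
side half_b 0.83 [276. 228.] 229 315 200 256
side half_b 0.68 [256. 249.] 206 297 220 283
```

Emit:
jog_arm(
  deltas=[
    [[0, -4, 2, 0, -0.4, -0.2, 52], [0, -4, 1, 0, 0, 0, 62], [0, -4, 0, 0, 0, 0, 72], [0, 0, 0, 0, 0, 0, 72], [0, 0, 0, 0, 0, 0, 72]],
  ],
)

```text
clock: 11.85
eef_pos: [0.5101, -0.0025, 0.1295]
tool_rot: [1.0, 0.025, -0.001, 0.002]
ft_force: [-0.2, -2.0, 1.0]
grip_width: 0.0721
```

```bash
python3 - <<'E'
from m import *
i,s,o,c=meas(); np.savez("d10.npz",i=i,s=s)
E
```

```text
[ 0.5101 -0.0025  0.1295] ft [-0.2 -2.   1. ] gw 0.0721
wrist clamp_pad 0.64 [202. 174.] 194 209 161 194
  pad face [0.5185 0.0436 0.03  ]
wrist half_b 0.65 [134. 144.] 60 199 64 310
  edges at row 89 [0.5808 0.1475 0.022 ] [0.5858 0.0444 0.022 ]
wrist half_b 0.58 [ 38. 188.] 0 103 65 312
  edges at row 90 [0.5777 0.1959 0.022 ] [0.58   0.1484 0.022 ]
wrist trigger 0.73 [134. 145.] 61 199 64 310
wrist trigger 0.57 [204. 265.] 179 234 201 322
wrist handle 0.92 [275. 243.] 179 347 157 345
side half_b 0.97 [278. 227.] 229 315 200 257
side half_b 0.81 [259. 251.] 206 297 221 284
```

Emit:
jog_arm(
  deltas=[
    [[0, 0, 0, 0.3, 0, 0, 60], [0, 1, 0, 0, 0, 0, 54], [0, 0, 0, 0, 0, 0, 50], [0, 0, 0, 0, 0, 0, 46], [0, 0, 0, 0, 0, 0, 46]],
  ],
)

```text
clock: 12.7
eef_pos: [0.5123, -0.0097, 0.1338]
tool_rot: [1.0, 0.023, 0.002, 0.004]
ft_force: [0.8, -1.2, -0.0]
grip_width: 0.0463
```

```bash
python3 - <<'E'
from m import *
i,s,o,c=meas(); np.savez("d11.npz",i=i,s=s)
E
```

```text
[ 0.5123 -0.0097  0.1338] ft [ 0.8 -1.2 -0. ] gw 0.0463
wrist clamp_pad 0.67 [190. 172.] 182 207 161 188
  pad face [0.522  0.0467 0.03  ]
wrist half_b 0.84 [ 34. 217.] 0 94 69 313
  edges at row 94 [0.5783 0.1916 0.022 ] [0.5801 0.152  0.022 ]
wrist half_b 0.83 [126. 153.] 51 187 66 287
  edges at row 91 [0.5824 0.1508 0.022 ] [0.587  0.0476 0.022 ]
wrist trigger 0.74 [215. 264.] 200 232 207 313
wrist trigger 0.74 [257. 236.] 177 311 158 336
wrist handle 0.73 [256. 239.] 177 311 158 336
side half_b 0.78 [256. 251.] 205 296 221 283
```

Emit:
jog_arm(
  deltas=[
    [[0, 0, 1, 0.3, 0, 0, 42], [0, 0, 0, 0, 0, 0, 40], [0, 0, 0, 0, 0, 0, 38], [0, 0, 0, 0, 0, 0, 38]],
  ],
)

```text
clock: 13.45
eef_pos: [0.513, -0.0116, 0.1342]
tool_rot: [1.0, 0.022, 0.003, 0.004]
ft_force: [-0.4, -3.3, 2.6]
grip_width: 0.0385
```

```bash
python3 - <<'E'
from m import *
i,s,o,c=meas(); np.savez("d12.npz",i=i,s=s)
q=[]
for n in(8,9,10,11,12):
    im=np.load(f"d{n}.npz")["i"][150:215,120:320,::-1]; q.append(cv2.resize(im,(600,117),interpolation=cv2.INTER_AREA) if 0 else cv2.resize(im,None,fx=1.8,fy=1.8,interpolation=cv2.INTER_CUBIC))
q=[cv2.resize(np.load(f"d{n}.npz")["i"][155:195,140:340,::-1],None,fx=3.7,fy=2.9,interpolation=cv2.INTER_CUBIC) for n in(8,9,10,11,12)]
cv2.imwrite("pics/c12.png",np.vstack(q))
E
```

```text
[ 0.513  -0.0116  0.1342] ft [-0.4 -3.3  2.6] gw 0.0385
wrist clamp_pad 0.61 [189. 171.] 178 205 161 186
  pad face [0.5238 0.0483 0.03  ]
wrist clamp_pad 0.37 [121. 154.] 47 191 68 294
  pad face [0.534  0.1552 0.03  ]
wrist half_b 0.89 [ 34. 219.] 0 92 70 314
  edges at row 95 [0.5785 0.1905 0.022 ] [0.5802 0.1515 0.022 ]
wrist half_b 0.67 [121. 155.] 49 190 68 291
  edges at row 93 [0.5818 0.1513 0.022 ] [0.5862 0.0492 0.022 ]
wrist trigger 0.65 [225. 262.] 202 244 207 309
wrist handle 0.87 [248. 239.] 172 301 158 336
wrist handle 0.24 [ 33. 219.] 0 92 69 314
side half_b 0.9 [275. 231.] 228 314 201 256
side half_b 0.59 [253. 254.] 205 296 220 284
```

View pics/c12.png

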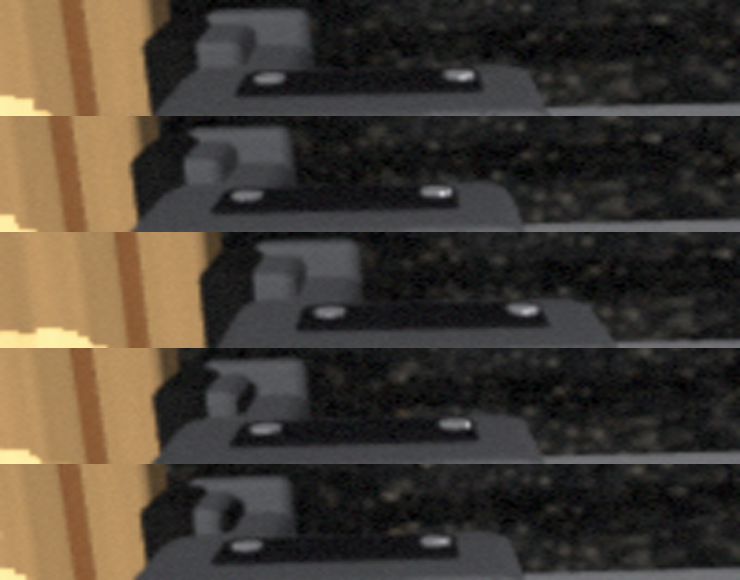

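Comparing frames with the same screw position (rows 2 and 5), the board edge is 1.9 px (about 1.6 mm) deeper toward the head than at the previous peak. I make the peak force now about 20–25 N, still under the limit. I release and squeeze once more.

Emit:
jog_arm(
  deltas=[
    [[-1, -4, 2, 0, -0.4, -0.2, 52], [0, -4, 1, 0, 0, 0, 62], [0, -4, 0, 0, 0, 0, 72], [0, 0, 0, 0, 0, 0, 72], [0, 0, 0, 0, 0, 0, 72]],
  ],
)

```text
clock: 14.3
eef_pos: [0.511, 0.0038, 0.1296]
tool_rot: [1.0, 0.025, -0.001, 0.002]
ft_force: [-0.7, -2.7, 0.6]
grip_width: 0.072
```

```bash
cat > sink.py <<'E'
# pad sink proxy: px of the red board line and left screw in the wrist picture -> world y difference (mm)
from h import *
def sink(n):
    o=get_obs();i=camera("wrist");s=camera("side");np.savez(f"d{n}.npz",i=i,s=s,pos=o["eef_pos"],rot=o["tool_rot"],gw=o["grip_width"])
    r=masks_of("half_b","wrist")[:2]
    for k in r:
        ys,xs=np.nonzero(k["pixels"]);print(round(k["conf"],2),xs.min(),xs.max(),ys.min(),ys.max())
    print(np.round(o["eef_pos"],4),np.round(o["ft_force"],1),o["grip_width"])
def track(ref,n,poses):
    a=cv2.cvtColor(np.load(f"d{ref}.npz")["i"],cv2.COLOR_RGB2GRAY);b=cv2.cvtColor(np.load(f"d{n}.npz")["i"],cv2.COLOR_RGB2GRAY)
    out=[]
    for (x0,x1,y0,y1,z) in [(200,275,172,184,.088),(150,172,157,186,.022)]:
        t=a[y0:y1,x0:x1];m=cv2.matchTemplate(b[y0-10:y1+10],t,cv2.TM_CCOEFF_NORMED);_,v,_,(x,y)=cv2.minMaxLoc(m)
        h=m[y]; d=0 if x in(0,len(h)-1) else .5*(h[x-1]-h[x+1])/(h[x-1]-2*h[x]+h[x+1])
        X=x+d; u=(x0+x1)/2-x0+X; w=(y0+y1)/2+y-10
        out.append(ray(cam("wrist",poses[n]),u,w,z)[1]*1000); print(n,"match",round(v,2),round(X-x0,1),end=" ")
    print("y head %.1f board %.1f diff %.2f"%(out[0],out[1],out[1]-out[0]))
E
python3 - <<'E'
from sink import *
sink(13)
q=lambda p,r:dict(eef_pos=np.array(p),tool_rot=np.array(r))
P={8:q([.5105,-.0164,.1338],[1,.022,.003,.004]),9:q([.5113,-.0182,.1344],[1,.022,.004,.004]),10:q([.5101,-.0025,.1295],[1,.025,-.001,.002]),11:q([.5123,-.0097,.1338],[1,.023,.002,.004]),12:q([.513,-.0116,.1342],[1,.022,.003,.004])}
d=np.load("d13.npz");P[13]=q(d["pos"],d["rot"])
for n in P: track(9,n,P)
E
```

```text
0.75 0 105 64 313
0.67 63 201 64 309
[0.511  0.0038 0.1296] [-0.7 -2.7  0.6] 0.07199998877845434
8 match 0.94 5.9 8 match 0.99 3.0 y head -11.8 board 57.2 diff 69.02
9 match 1.0 0.0 9 match 1.0 0.0 y head -9.8 board 58.2 diff 67.94
10 match 0.87 22.8 10 match 0.99 17.0 y head -8.3 board 58.5 diff 66.74
11 match 0.93 5.1 11 match 0.99 6.0 y head -4.5 board 61.4 diff 65.97
12 match 0.9 -0.2 12 match 0.99 3.0 y head -3.1 board 62.3 diff 65.41
13 match 0.9 22.6 13 match 0.99 19.0 y head -1.8 board 63.1 diff 64.91
```

Emit:
jog_arm(
  deltas=[
    [[0, 0, 0, 0.3, 0, 0, 60], [0, 2, 0, 0, 0, 0, 54], [0, 1, 0, 0, 0, 0, 50], [0, 0, 0, 0, 0, 0, 46], [0, 0, 0, 0, 0, 0, 46]],
  ],
)

```text
clock: 14.95
eef_pos: [0.5129, -0.004, 0.134]
tool_rot: [1.0, 0.023, 0.002, 0.003]
ft_force: [0.7, -1.9, 0.5]
grip_width: 0.0465
```

```bash
python3 - <<'E'
from sink import *
sink(14)
P={}
for n in(13,14):
    d=np.load(f"d{n}.npz");P[n]=dict(eef_pos=d["pos"],tool_rot=d["rot"]);track(9,n,P)
E
```

```text
0.61 53 202 67 309
[ 0.5129 -0.004   0.134 ] [ 0.7 -1.9  0.5] 0.04652246029795075
13 match 0.9 22.6 13 match 0.99 19.0 y head -1.9 board 63.1 diff 64.91
14 match 0.89 5.6 14 match 0.99 8.0 y head 1.0 board 65.7 diff 64.67
```

Emit:
jog_arm(
  deltas=[
    [[0, 0, 1, 0.3, 0, 0, 43], [0, 0, 0, 0, 0, 0, 41], [0, 0, 0, 0, 0, 0, 39], [0, 0, 0, 0, 0, 0, 39]],
  ],
)

```text
clock: 15.5
eef_pos: [0.5137, -0.0068, 0.1345]
tool_rot: [1.0, 0.023, 0.003, 0.003]
ft_force: [-0.5, -3.8, 3.2]
grip_width: 0.0396
```

```bash
python3 - <<'E'
from sink import *
sink(15)
P={}
for n in(14,15):
    d=np.load(f"d{n}.npz");P[n]=dict(eef_pos=d["pos"],tool_rot=d["rot"]);track(9,n,P)
E
```

```text
0.81 49 194 68 292
0.62 0 94 70 314
[ 0.5137 -0.0068  0.1345] [-0.5 -3.8  3.2] 0.039646556941881746
14 match 0.89 5.6 14 match 0.99 8.0 y head 1.0 board 65.7 diff 64.67
15 match 0.91 0.6 15 match 0.99 3.0 y head 1.4 board 66.9 diff 65.54
```

Emit:
jog_arm(
  deltas=[
    [[-1, -4, 2, 0, -0.4, -0.2, 52], [0, -4, 1, 0, 0, 0, 62], [0, -4, 0, 0, 0, 0, 72], [0, 0, 0, 0, 0, 0, 72], [0, 0, 0, 0, 0, 0, 72]],
  ],
)

```text
clock: 16.15
eef_pos: [0.5118, 0.0076, 0.1297]
tool_rot: [1.0, 0.025, -0.002, 0.003]
ft_force: [-0.4, -3.0, 1.5]
grip_width: 0.0721
```

```bash
python3 - <<'E'
from sink import *
sink(16)
P={}
for n in(13,16):
    d=np.load(f"d{n}.npz");P[n]=dict(eef_pos=d["pos"],tool_rot=d["rot"]);track(9,n,P)
q=[cv2.resize(np.load(f"d{n}.npz")["i"][145:205,100:300,::-1],None,fx=3.9,fy=2.4,interpolation=cv2.INTER_CUBIC) for n in(10,13,16)]
q.append(cv2.resize(np.load("d16.npz")["s"][185:265,180:340,::-1],(780,390) if 0 else (312,156),interpolation=cv2.INTER_CUBIC)); q[-1]=np.hstack([q[-1],np.zeros((156,468,3),np.uint8)])
cv2.imwrite("pics/c16.png",np.vstack(q))
E
```

```text
0.89 63 200 64 310
0.58 0 105 66 314
[0.5118 0.0076 0.1297] [-0.4 -3.   1.5] 0.07211158217782206
13 match 0.9 22.6 13 match 0.99 19.0 y head -1.9 board 63.1 diff 64.91
16 match 0.88 22.5 16 match 0.99 19.0 y head 2.0 board 66.7 diff 64.77
```

View pics/c16.png

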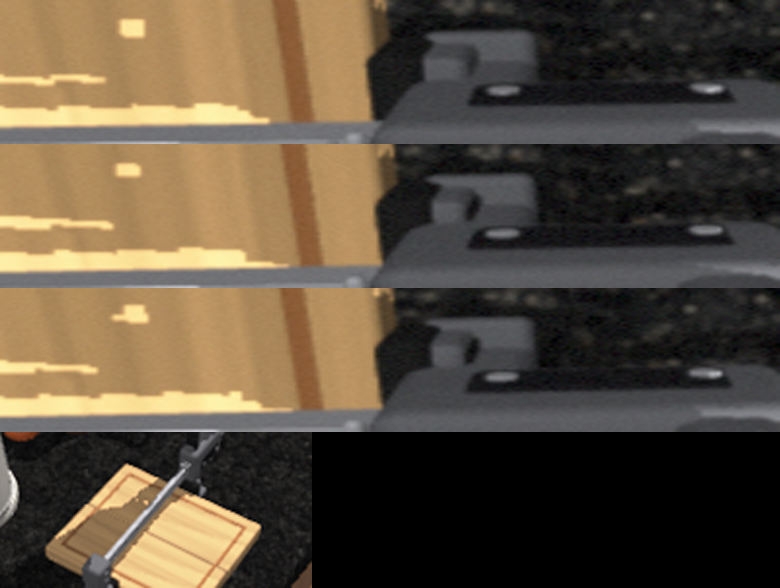

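```bash
python3 - <<'E'
from h import *
w6=cv2.imread("pics/w6.png")
def up(n): return w6 if n==6 else cv2.resize(np.load(f"d{n}.npz")["i"][60:320,0:340,::-1],None,fx=2,fy=2,interpolation=cv2.INTER_CUBIC)
P={6:([.5074,-.016,.1286],[1,.026,0,.002]),10:([.5101,-.0025,.1295],[1,.025,-.001,.002])}
for n in(13,16): d=np.load(f"d{n}.npz");P[n]=(d["pos"],d["rot"])
def prof(im,y0,y1,x0,x1): # per-column profile of blue-ish brightness
    return cv2.GaussianBlur(im,(0,0),1.5)[y0:y1,x0:x1].astype(float)
T={}
ref=up(13)
for n in(6,10,13,16):
    c=cam("wrist",dict(eef_pos=np.array(P[n][0]),tool_rot=np.array(P[n][1])))
    im=up(n); res=[]
    for (x0,x1,y0,y1,z) in [(440,580,232,262,.088),(330,372,190,262,.022)]:
        s=4; t=cv2.resize(ref[y0:y1,x0:x1],None,fx=s,fy=s,interpolation=cv2.INTER_CUBIC)
        b=cv2.resize(im[y0-12:y1+12,x0-40:x1+40],None,fx=s,fy=s,interpolation=cv2.INTER_CUBIC)
        _,v,_,(x,y)=cv2.minMaxLoc(cv2.matchTemplate(b,t,cv2.TM_CCOEFF_NORMED))
        dx=x/s-40; dy=y/s-12
        u=((x0+x1)/2+dx)/2; w=((y0+y1)/2+dy)/2+60
        res+= [round(v,2),dx,dy,round(ray(c,u,w,z)[1]*1000,2)]
    print(n,res,"diff",round(res[7]-res[3],2))
E
```

```text
6 [0.91, 0.0, 1.5, np.float64(-18.57), 0.99, -15.25, -10.75, np.float64(53.35)] diff 71.92
10 [0.96, 0.5, 1.25, np.float64(-5.3), 0.99, -5.75, -12.0, np.float64(63.02)] diff 68.32
13 [1.0, 0.0, 0.0, np.float64(1.18), 1.0, 0.0, 0.0, np.float64(67.06)] diff 65.88
16 [0.96, -0.25, -0.75, np.float64(5.01), 0.99, 0.0, 1.75, np.float64(70.7)] diff 65.69
```

The released frames have gained about 5.5 mm of pad sink since first contact, which is about 39 N. The last squeeze added only about 0.15 mm, so it has stalled at a firm hold. The board looks shut and square in the side view. I let go and withdraw straight up.

Emit:
jog_arm(
  deltas=[
    [[0, 1, 0, 0.2, 0, 0, 85], [0, 0, 0, 0, 0, 0, 85], [0, 0, -15, 0, 0, 0, 85], [0, 0, -25, 0, 0, 0, 85], [0, 0, -35, 0, 0, 0, 85]],
  ],
)

```text
clock: 16.8
eef_pos: [0.5073, 0.0087, 0.2003]
tool_rot: [1.0, 0.025, -0.009, -0.003]
ft_force: [1.0, -0.8, 0.0]
grip_width: 0.0846
```

Emit:
jog_arm(
  deltas=[
    [[0, 0, -35, 0, 0, 0, 85], [0, 0, -35, 0, 0, 0, 85], [0, 20, -10, 0, 0, 0, 85], [0, 0, 0, 0, 0, 0, 85], [0, 0, 0, 0, 0, 0, 85]],
  ],
)

```text
clock: 17.3
eef_pos: [0.5113, -0.0096, 0.2876]
tool_rot: [1.0, 0.026, -0.005, -0.006]
ft_force: [-0.1, -0.6, 0.1]
grip_width: 0.0851
```

```bash
python3 - <<'E'
from m import *
i,s,o,c=meas()
a=cv2.resize(i[:,:,::-1],(440,330));b=cv2.resize(s[120:320,130:396,::-1],(440,330),interpolation=cv2.INTER_CUBIC)
cv2.imwrite("pics/f.png",np.hstack([cv2.resize(a,(400,300)),cv2.resize(b,(400,300))]))
for t in("mug_1","tin_1","tube_1","wooden_spoon_1","pegs_1"):
    r=masks_of(t,"side")[:1]; print(t,[(round(k["conf"],2),np.round(k["at"])) for k in r])
E
```

```text
[ 0.5113 -0.0096  0.2876] ft [-0.1 -0.6  0.1] gw 0.0851
wrist half_b 0.74 [ 99. 145.] 48 147 72 235
  edges at row 97 [0.5637 0.2534 0.022 ] [0.5688 0.1545 0.022 ]
wrist half_b 0.63 [171. 143.] 126 215 71 234
  edges at row 96 [0.5701 0.1531 0.022 ] [0.5752 0.0535 0.022 ]
wrist trigger 0.61 [210. 170.] 201 228 153 189
wrist handle 0.74 [173. 145.] 126 215 71 235
wrist handle 0.58 [240. 162.] 201 273 129 195
side half_b 0.93 [276. 228.] 227 313 202 256
side half_b 0.88 [252. 253.] 205 295 222 285
mug_1 [(0.71, array([253., 157.]))]
tin_1 [(0.68, array([154., 272.]))]
tube_1 [(0.72, array([254., 252.]))]
wooden_spoon_1 [(0.79, array([327., 152.]))]
pegs_1 [(0.63, array([283., 183.]))]
```

View pics/f.png

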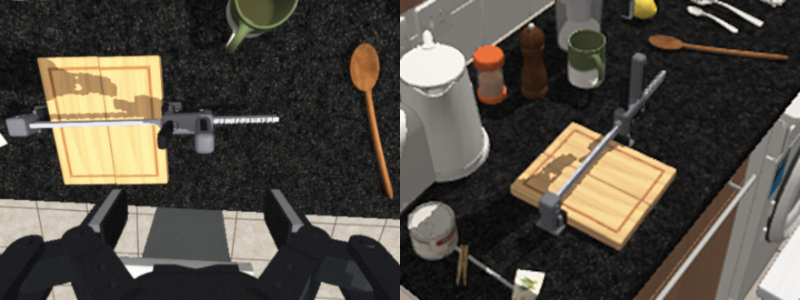

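The final views show the joint closed and the halves square. The clamp is upright with the trigger sprung back, the gripper is clear above, and the bystanders are in place. I'm handing in.

```bash
python3 -c "
from workcell import *
print(job_done())"
```

```text
the job is handed in; nothing more can be done
None
```

I slid the loose jaw up to the board and squeezed the trigger six times, and the last squeeze stalled. I then opened the gripper, lifted clear and handed in at about 17.5 s of the 64 s allowed. `job_done()` gives no verdict, so I can't confirm the result.

- **Joint and clamp:** the joint looks shut. The wrist camera gave a gap of about 1.4 mm, which is within its noise and under the 2 mm limit. The halves look parallel and the clamp upright. The trigger looks sprung back, and the wrist force was close to zero.
- **Bystanders:** they look where they were at the start. I judged this by eye, because the networks mislabelled the tube and the peg in the last check.
- **Clamping force:** I could only estimate this from how far the pad had sunk in the pictures. It sank about 5.5 mm since first contact, so it should hold about 39 N, give or take 8 N. The last squeeze added only about 0.15 mm.
- **Disagreement:** an earlier, rougher reading put the hold after the fifth squeeze at only about 18 N. It assumed almost no load at that point, which the fuller comparison did not support. No reading came near 60 N.

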